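Wedge the rocking furnace controller level

ROBOT

A 6-joint arm with a two-finger parallel gripper is mounted at the origin on the work surface. World frame = base frame: x ahead of the robot, y to its left, z up, the work surface at z = 0. Lengths are in mm, angles in rad, forces in N, time in s.
With the tool pointing down it reaches from about 300 to 750 mm from the base axis. Payload 8.5 kg.
Tool frame: the origin (TCP) lies midway between the tips of the shut fingers; the grasp point (between the pads) lies 19 mm behind it; z points along the fingers, y is the direction in which the jaws open and shut (so a half turn about z gives the same grasp; the last joint's range is limited). The gripper opens to 88 mm and grips with 3 to 60 N. Pads are 18 mm wide; open, the fingers measure 123 mm over their backs; the gripper's body (75 mm by 187 mm) begins 45 mm behind the grasp point.
Start: joints at [-1.318, 0.381, 1.297, -0, 1.464, -0.215], TCP at [248, -490.894, 238.748] pointing down, gripper open.
Joint ranges: [-3.11, 3.11], [-0.89, 2.33], [0.22, 2.48], [-1.42, 4.56], [0.17, 2.85], [-2.88, 2.88]. Speed limits (rad/s): [2.39, 2.39, 3.14, 3.14, 3.14, 3.14].

INTERFACE

Orientations are given as a rotation vector (axis times angle).
In Python, from rig import arm gives the robot as it stands.
- The arm moves only by the tool jog_arm, never from a script. Its argument "increments" is a list of rows, each a list of 3 entries, a list of its own where there are three numbers: the shift along the tool's x, y, z in units of 1 m (1.0 is 1 m), then the turn, a rotation vector about the tool's x, y, z in units of pi/4 rad (1.0 is pi/4 rad), then the finger opening in mm, from 0 to 88.1. A call has 1 to 10 rows; each row is the pose to reach, as a shift and turn from the pose commanded when the call began, along the tool's axes at that moment; what a row does not reach only later rows make up. A row lasts 1/12 s, in which the tool goes at most 41.7 mm and 7.16 degrees, less where a joint would pass 70% of its speed; a pose out of reach is approached as far as the arm can. A call with a number of a shift or a turn outside -1 to 1 is refused whole. A call with a gripper value outside its range is refused whole. The fingers move at their own pace and stop on an object; the grip force is fixed at half the most. Time passes only in rows, so rows that repeat a pose let the fingers close. It gives the time, the measured TCP pose, the force and the opening at its end, in the units of the state.
- arm.get_obs(): the state, without advancing time (a new reading comes with each control period).
- arm.camera(name): name is "scene" or "top"; returns the picture (420x560x3 uint8, red, green, blue); there is no depth.
- arm.calibration(name): a dict with "fx", "fy", "cx", "cy" (pixels), "cam_to_world" (4x4, takes a point from camera to world coordinates). Camera axes: x right, y up, looking along -z (the intrinsics and any distortion apply to the point x, -y, -z); pixel columns grow to the right and rows downward; lengths in mm; the calibration is good to about 2 mm. A picture is of the moment at which its call begins. calibration takes no time and is no camera call.
- arm.job_done(): hands the job in, once; it reports no verdict.
Trained networks look in the newest picture that a camera, given by its name, has taken for a name from the list of things; names that differ only in an ending like _2 or _b are one class to them, and where a whole thing is asked for, a point or a joint stands for the part that bears it (a point fixed in the world has none). Each returns a list of dicts, best first, with "score" (0 to 1); they miss things now and then, are a little off and sometimes report something else, mostly with a low value. They report only what shows in the picture. A call takes as long as a camera call. They do not tell look-alikes from the thing itself.
- arm.search_frame(camera, thing): "pixel" ([column, row] in pixels, amid what is visible of it).
- arm.spot_point(camera, thing): "pixel" ([column, row] in pixels: a listed point, or the origin of a listed thing).
The state is a dict: "clock": time; "joint_positions": joint angles; "qvel": joint speeds; "joint_efforts": joint torques, N m; "tool_pos": TCP position; "eef_rot": TCP orientation; "wrist_force": force on the tool from outside, world axes, zero at the start; "moment": the same for the moment, N m; "finger_gap": opening from 0.0 (shut) to 1.0 (fully open).
Only numpy, scipy, OpenCV 4.12 (cv2) and the standard library are available. Lean on these libraries where they do the work, as an engineer would, in place of code of your own. Each camera call takes 0.05 s, during which the arm holds its last target.

TASK

The grey-green bench controller rocks on a short foot under the corner marked with a yellow pad. Push the orange wedge along the bench, thin end first, under that foot until the case stands level and the rocking stops, then press down firmly on the yellow pad with a fingertip to check that it stands firm, and move clear. Only push and press: do not lift the wedge off the bench, and leave the jar, the crucible and the spanner where they are.

Things in the scene. Friction and masses are not known exactly. Their poses are not given: they have to be found in the camera images.
- stand: Footing of the grey-green controller; origin on the bench (z = 0) under its middle, x and y along its sides (220 mm in x, 280 mm in y), z up. The box's underside is 28 mm and its top 100 mm up when level. Four black dome feet (balls of radius 20 mm) at x = +-85, y = +-110 mm; those at (85,-110) and (-85,110) sit in cups screwed to the bench, so it can only rock on that diagonal.
- rock (a joint): Rocking of the controller (rad): 0 = level, sound foot at (-85,-110) down on the bench, no travel beyond; 0.058 = leaning with the short foot at (85,110) down. The case weighs about 3 kg and leans on the short foot with 4 to 7 N, so it starts and stays at 0.058 until that foot is raised by about 8 mm.
- foot (a point): Lowest point of the short black dome foot, 30 mm in from the case's +y side and 25 mm in from its +x side. A wedge can go under it from any side; it starts on or within 1 mm of the bench and is 8 mm above it when the case is level.
- pad (a point): Centre of the top face of the yellow pad (32 mm across, stands 4 mm proud of the case top), straight over the short foot, 104 mm above the bench when level.
- wedge: Loose orange wedge, about 0.1 kg, 130 mm long (its x), 45 mm wide, flat on the bench; origin at the centre of its underside. 2 mm thick at the thin end (+x), rising evenly to 24 mm at the thick end (-x), whose face is upright. It starts on the stand's +y side, thin end roughly towards the short foot, 55 to 120 mm short of it. It stays where it is left, also under load.
- tip (a point): Middle of the wedge's thin edge, at its underside. The case is level when this is about 34 mm past the middle of the short foot; the push (until then about 5 to 20 N) then stiffens sharply.
- butt (a point): Middle of the wedge's upright thick end face, 12 mm above its underside: the face to push on.
- jar: Bystander: amber glass jar with black lid, 52 mm across, 75 mm tall, origin at the centre of its underside.
- crucible: Bystander: small white ceramic crucible, 54 mm across, 50 mm tall, origin at the centre of its underside.
- spanner: Bystander: steel spanner 150 mm long lying flat on the bench, origin under its middle.
There are look-alikes about, which are no part of the job. What is meant by the wedge is not blue or purple, and is the larger of those in its own colour.

How it is judged:
By the outcome, as a careful person would: the job done as asked, in the order asked, and still so for the second after the job is handed in, with the robot touching nothing.
It also fails if it takes over 58 s, if anything falls off the work surface, if the arm or the gripper's body presses on something with over 40 N, if the wrist force passes 120 N, or if a joint passes its speed limit or range.

## Working session

There is one attempt and no reset: what is moved stays moved. The work goes in short steps, Python scripts to look and compute and a tool call to move; the robot and the scene stay as the last step left them, time stands still between calls to the robot, and variables do not carry over. Pictures are saved under pics/ and viewed, and the job is handed in when it is done.

Besides the shell and the picture viewer there is one more tool, called after "Emit:" as a command line: name --argument value ..., lists and objects as JSON in quotes. jog_arm: Moves the arm, as the interface text tells. Its arguments: {"type":"object","properties":{"increments":{"type":"array"}},"required":["increments"]}

```bash
mkdir -p pics; ls
python3 - <<'E'
from rig import arm
import cv2,numpy as np
o=arm.get_obs();print(o)
for c in("scene","top"):
    im=arm.camera(c);cv2.imwrite(f"pics/{c}0.png",im[:,:,::-1])
    k=arm.calibration(c);print(c,{a:(np.round(b,3).tolist() if a=="cam_to_world" else b) for a,b in k.items()})
    for t in("wedge","stand"):print(t,[(np.round(d["pixel"],1).tolist(),round(d["score"],2)) for d in arm.search_frame(c,t)])
    for t in("tip","butt","pad","foot","wedge","stand","jar","crucible","spanner"):print(t,[(np.round(d["pixel"],1).tolist(),round(d["score"],2)) for d in arm.spot_point(c,t)])
E
```

```text
pics
{'clock': 0.0, 'joint_positions': array([-1.31827817e+00,  3.81210100e-01,  1.29825821e+00,  1.12086104e-05,
        1.46362009e+00, -2.15290418e-01]), 'qvel': array([-5.33321197e-04, -4.76723122e-04,  1.12754172e-03,  3.40471273e-05,
       -2.05229916e-03, -1.32772442e-03]), 'joint_efforts': array([-2.62006615e-04, -4.37932134e+01, -2.24556756e+01,  7.12745846e-02,
        3.52235965e-02, -9.80997061e-05]), 'tool_pos': array([ 247.94461093, -490.62240006,  238.13106769]), 'eef_rot': array([-3.05458906e+00, -7.27801193e-01,  2.62176291e-05]), 'wrist_force': array([ 0.06395246, -0.09037615, -0.48395864]), 'moment': array([-0.01353597,  0.00186198, -0.03409208]), 'finger_gap': 0.9960620404244483}
scene {'fx': 465.8703047625465, 'fy': 465.8703047625465, 'cx': 282.4833553828237, 'cy': 218.03802560133352, 'cam_to_world': [[-0.085, -0.805, 0.587, 1155.906], [0.996, -0.067, 0.054, -2.767], [-0.004, 0.589, 0.808, 868.912], [0.0, 0.0, 0.0, 1.0]]}
wedge [([437.0, 316.4], 0.94), ([428.0, 200.4], 0.93), ([359.7, 199.6], 0.81), ([379.2, 239.3], 0.32)]
stand [([252.3, 191.5], 0.69)]
tip [([3
[... 672 characters left out ...]
019, 0.105, 0.994, 940.254], [0.0, 0.0, 0.0, 1.0]]}
wedge [([149.3, 147.7], 0.8), ([137.9, 284.1], 0.71), ([193.6, 227.7], 0.65)]
stand [([333.6, 268.4], 0.63), ([328.5, 268.2], 0.23)]
tip [([235.5, 269.2], 0.94), ([164.9, 288.1], 0.92), ([149.7, 178.6], 0.87), ([224.9, 228.0], 0.83)]
butt [([191.7, 287.8], 0.87), ([165.5, 220.2], 0.72), ([142.8, 119.1], 0.62), ([120.7, 277.4], 0.57), ([271.3, 223.8], 0.38)]
pad [([270.2, 221.2], 0.56)]
foot []
wedge [([148.2, 150.7], 0.86), ([140.0, 279.4], 0.82), ([213.9, 279.7], 0.7), ([195.8, 224.5], 0.66)]
stand [([330.7, 269.7], 0.66)]
jar [([206.0, 163.6], 0.57)]
crucible [([317.7, 169.0], 0.82), ([206.5, 159.3], 0.2)]
spanner [([399.7, 176.0], 0.73)]
```

View pics/scene0.png

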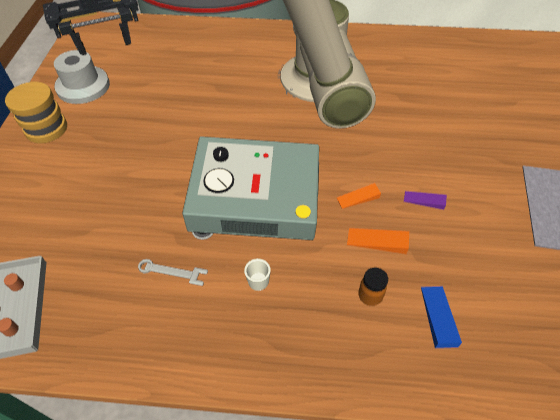

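View pics/top0.png

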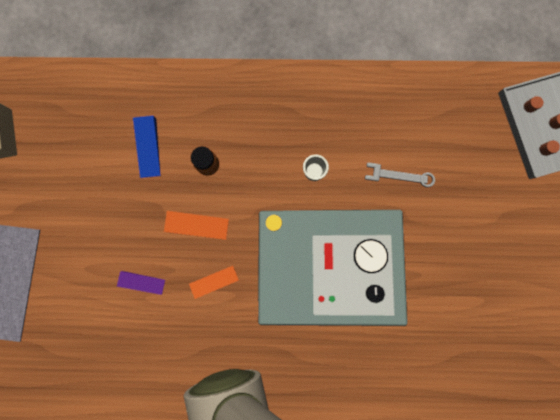

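The scene view shows the larger orange wedge at about (379,240), with the smaller look-alike at (359,197). The yellow pad is at (303,212). In the top view the wedge is at (196,225), its tip to the right near (227,229), and the pad is at (274,222). The jar is at (204,160) in the top view, above the wedge. Next I segment the colours and fit the poses.

```bash
cat > h.py <<'E'
from rig import arm
import cv2,numpy as np
from scipy.optimize import least_squares
from scipy.spatial.transform import Rotation as R
def proj(k,P):
    T=np.linalg.inv(np.array(k["cam_to_world"]));q=np.atleast_2d(P)@T[:3,:3].T+T[:3,3]
    return np.c_[k["cx"]+k["fx"]*q[:,0]/-q[:,2],k["cy"]+k["fy"]*q[:,1]/q[:,2]]
def ray(k,px,z):
    T=np.array(k["cam_to_world"]);d=T[:3,:3]@np.array([(px[0]-k["cx"])/k["fx"],-(px[1]-k["cy"])/k["fy"],-1.]);o=T[:3,3]
    return o+d*(z-o[2])/d[2]
def blob(im,lo,hi,near):
    h=cv2.cvtColor(im,cv2.COLOR_RGB2HSV);m=cv2.inRange(h,lo,hi)
    c,_=cv2.findContours(m,cv2.RETR_EXTERNAL,cv2.CHAIN_APPROX_NONE)
    c=[x for x in c if cv2.contourArea(x)>30]
    return min(c,key=lambda x:np.linalg.norm(x.reshape(-1,2).mean(0)-near)).reshape(-1,2)
WL=np.array([[s*65,t*22.5,z] for s,z in((1,0),(1,2),(-1,0),(-1,24)) for t in(1,-1)])
def wpts(p):
    c,s=np.cos(p[2]),np.sin(p[2]);return WL@np.array([[c,s,0],[-s,c,0],[0,0,1]])+[p[0],p[1],0]
def fitwedge(ims,near,p0):
    con={c:blob(ims[c],(5,180,120),(14,255,255),near[c]) for c in ims}
    ks={c:arm.calibration(c) for c in ims}
    def res(p):
        r=[]
        for i,c in enumerate(ims):
            h=cv2.convexHull(proj(ks[c],wpts(p)).astype(np.float32))
            o=p[3+2*i:5+2*i]
            r+=[cv2.pointPolygonTest(h,(float(x-o[0]),float(y-o[1])),True)-.3 for x,y in con[c]]+list(2*np.array(o))
        return r
    f=least_squares(res,list(p0)+[0]*(2*len(ims)),loss="soft_l1",diff_step=1e-3,x_scale=[10,10,.1]+[1]*(2*len(ims)))
    return f.x,np.sqrt(np.mean(f.fun**2))
E
python3 - <<'E'
from h import *
ims={c:cv2.imread(f"pics/{c}0.png")[:,:,::-1].copy() for c in("scene","top")}
kt=arm.calibration("top");ks=arm.calibration("scene")
for n,px,q,z in(("tip",(227,229),(348.1,237),1),("butt",(166,222),(408,243),12),("pad",(273.5,222.3),(303.3,211.6),96),("jar",(204,160),(373.5,283),75)):
    print(n,ray(kt,px,z).round(1),ray(ks,q,z).round(1))
p0=[0,0,0];a=ray(kt,(227,229),1);b=ray(kt,(166,222),12)
p0=[*((a+b)/2)[:2],np.arctan2(a[1]-b[1],a[0]-b[0])]
for s in({"top":0,"scene":0},{"top":0},{"scene":0}):
    print(fitwedge({c:ims[c] for c in s},{"top":(196,225),"scene":(379,240)},p0))
for c in ims:
    m=blob(ims[c],(22,150,150),(35,255,255),{"top":(273,222),"scene":(303,212)}[c]);print(c,"pad",m.mean(0),cv2.contourArea(m))
    h=cv2.cvtColor(ims[c],cv2.COLOR_RGB2HSV)
    x=cv2.resize(ims[c][180:350,140:430] if c=="top" else ims[c][120:270,170:450],None,fx=2.75,fy=2.75,interpolation=cv2.INTER_CUBIC);cv2.imwrite(f"pics/{c}z.png",x[:,:,::-1])
E
```

```text
tip [562.2  88.5   1. ] [566.1  90.4   1. ]
butt [574.2 219.   12. ] [578.5 219.8  12. ]
pad [571.6 -14.7  96. ] [574.8 -12.5  96. ]
jar [697.5 129.7  75. ] [718.4 131.1  75. ]
(array([569.66088637, 153.58856605,  -1.6760308 ,   0.        ,
         0.        ,   0.        ,   0.        ]), np.float64(0.3840534399625345))
(array([569.36711748, 153.47405054,  -1.67817496,   0.        ,
         0.        ]), np.float64(0.36022338378717894))
(array([570.11719911, 153.61481191,  -1.67196537,   0.        ,
         0.        ]), np.float64(0.35885507649641263))
scene pad [302.57894737 211.05263158] 135.0
top pad [273.29268293 222.34146341] 165.5
```

View pics/topz.png

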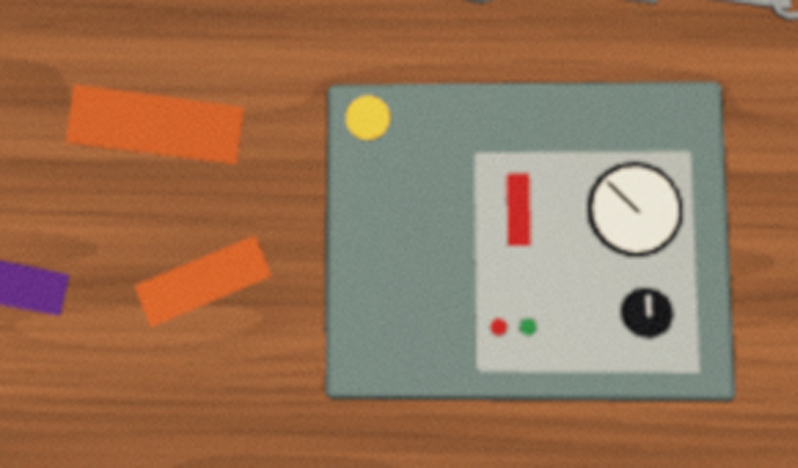

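View pics/scenez.png

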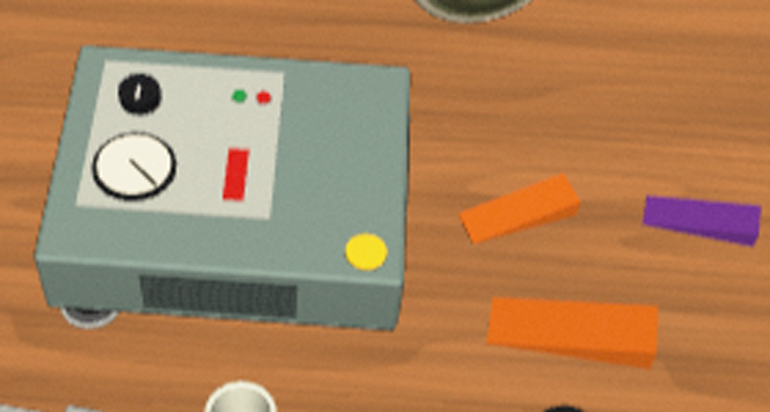

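The wedge fits both views with 0.4 px residual: centre (569.7, 153.6), yaw -1.676, tip about (563, 89). Next is the stand, fitted as a box tilted at 0.058.

```bash
cat >> h.py <<'E'
def stand_T(p,rock):
    ax=np.array([-85,110,0.])-np.array([85,-110,0.]);ax/=np.linalg.norm(ax)
    # sign so that (85,110) goes down
    Rr=R.from_rotvec(ax*rock)
    c0=np.array([85.,-110,20])
    if (Rr.apply(np.array([85,110,20])-c0)+c0)[2]>20: Rr=Rr.inv()
    Rz=R.from_rotvec([0,0,p[2]])
    return lambda P: Rz.apply(Rr.apply(np.atleast_2d(P)-c0)+c0)+[p[0],p[1],0]
BOX=np.array([[x,y,z] for x in(110,-110) for y in(140,-140) for z in(28,100)],float)
def fitstand(ims,p0,rock=None):
    ks={c:arm.calibration(c) for c in ims};con={};pad={}
    for c in ims:
        h=cv2.cvtColor(ims[c],cv2.COLOR_RGB2HSV)
        m=cv2.inRange(h,(70,25,60),(100,120,200));m=cv2.morphologyEx(m,cv2.MORPH_OPEN,np.ones((3,3)))
        cs,_=cv2.findContours(m,cv2.RETR_EXTERNAL,cv2.CHAIN_APPROX_NONE)
        n=proj(ks[c],[p0[0],p0[1],90])[0]
        cs=[x for x in cs if cv2.contourArea(x)>1000]
        con[c]=max(cs,key=lambda x:cv2.pointPolygonTest(x,(float(n[0]),float(n[1])),True)).reshape(-1,2)
        try: pad[c]=blob(ims[c],(22,150,150),(35,255,255),proj(ks[c],stand_T(p0,.03)([[85,110,104]]))[0]).mean(0)
        except Exception: pass
    def res(q):
        rk=rock if rock is not None else q[3]
        T=stand_T(q,rk);r=[]
        for c in ims:
            h=cv2.convexHull(proj(ks[c],T(BOX)).astype(np.float32))
            r+=[cv2.pointPolygonTest(h,(float(x),float(y)),True)-.3 for x,y in con[c]]
            if c in pad: r+=list(5*(proj(ks[c],T([[85,110,104]]))[0]-pad[c]))
        return r
    f=least_squares(res,list(p0)+([0.03] if rock is None else []),loss="soft_l1",diff_step=1e-3,x_scale=[10,10,.1]+([.02] if rock is None else []))
    return f.x,np.sqrt(np.mean(np.array(res(f.x))**2)),con,pad
E
python3 - <<'E'
from h import *
ims={c:cv2.imread(f"pics/{c}0.png")[:,:,::-1].copy() for c in("scene","top")}
kt=arm.calibration("top")
c=ray(kt,(332,267),100);print(c)
p0=[c[0],c[1],0.0]
for s in(["top","scene"],["top"],["scene"]):
  for rk in(.058,None):
    x,e,con,pad=fitstand({c:ims[c] for c in s},p0,rk)
    r=rk or x[3];T=stand_T(x,r);print(s,x.round(4),round(e,2),"foot",T([[85,110,20]])[0].round(1),"pad",T([[85,110,104]])[0].round(1))
x,e,con,pad=fitstand(ims,p0,.058)
w=[569.7,153.6,-1.676]
for c in ims:
    k=arm.calibration(c);v=ims[c].copy()
    for P in(stand_T(x,.058)(BOX),wpts(w)):
        cv2.polylines(v,[cv2.convexHull(proj(k,P).astype(np.float32)).astype(np.int32)],True,(255,0,255),1)
    cv2.imwrite(f"pics/{c}ov.png",v[:,:,::-1])
E
```

```text
[ 487.72389467 -128.35320053  100.        ]Traceback (most recent call last):
  File "<stdin>", line 8, in <module>
  File "h.py", line 48, in fitstand
    con[c]=max(cs,key=lambda x:cv2.pointPolygonTest(x,(float(n[0]),float(n[1])),True)).reshape(-1,2)
           ~~~^^^^^^^^^^^^^^^^^^^^^^^^^^^^^^^^^^^^^^^^^^^^^^^^^^^^^^^^^^^^^^^^^^^^^^^^
ValueError: max() iterable argument is empty
```

```bash
cat > t1.py <<'E'
from h import *
ims={c:cv2.imread(f"pics/{c}0.png")[:,:,::-1].copy() for c in("scene","top")}
kt=arm.calibration("top")
p0=[487,-128,0.0]
for s in(["top","scene"],["top"],["scene"]):
  for rk in(.058,None):
    x,e,con,pad=fitstand({c:ims[c] for c in s},p0,rk)
    r=rk or x[3];T=stand_T(x,r);print(s,x.round(4),round(e,2),"foot",T([[85,110,20]])[0].round(1),"pad",T([[85,110,104]])[0].round(1))
x,e,con,pad=fitstand(ims,p0,.058)
w=[569.7,153.6,-1.676]
for c in ims:
    k=arm.calibration(c);v=ims[c].copy()
    for P in(stand_T(x,.058)(BOX),wpts(w)):
        cv2.polylines(v,[cv2.convexHull(proj(k,P).astype(np.float32)).astype(np.int32)],True,(255,0,255),1)
    cv2.imwrite(f"pics/{c}ov.png",v[:,:,::-1])
E
python3 -c "
import cv2
for c,p in(('top',[(300,300),(330,215),(280,250)]),('scene',[(290,180),(200,220),(300,230)])):
    h=cv2.cvtColor(cv2.imread(f'pics/{c}0.png'),cv2.COLOR_BGR2HSV);print(c,[h[y,x].tolist() for x,y in p])"
sed -i 's/(70,25,60),(100,120,200)/(62,15,50),(105,140,230)/' h.py; python3 t1.py
```

```text
top [[69, 29, 140], [74, 36, 142], [74, 32, 137]]
scene [[68, 33, 156], [62, 32, 120], [68, 34, 121]]
['top', 'scene'] [ 4.849509e+02 -1.287820e+02  1.980000e-02] 3.0 foot [567.6 -17.3  12.2] pad [571.4 -14.2  96.1]
['top', 'scene'] [ 4.876826e+02 -1.265385e+02  1.530000e-02  0.000000e+00] 2.94 foot [571.  -15.3  20. ] pad [571.  -15.3 104. ]
['top'] [ 4.851704e+02 -1.293082e+02  1.840000e-02] 3.72 foot [568.  -17.9  12.2] pad [571.8 -14.9  96.1]
['top'] [ 4.881772e+02 -1.270520e+02  1.960000e-02  0.000000e+00] 3.71 foot [571.  -15.4  20. ] pad [571.  -15.4 104. ]
['scene'] [ 4.843187e+02 -1.284354e+02  2.240000e-02] 1.71 foot [566.7 -16.7  12.2] pad [570.4 -13.6  96.1]
['scene'] [ 4.871397e+02 -1.259617e+02  1.030000e-02  0.000000e+00] 1.41 foot [571.  -15.1  20. ] pad [571.  -15.1 104. ]
```

View pics/sceneov.png

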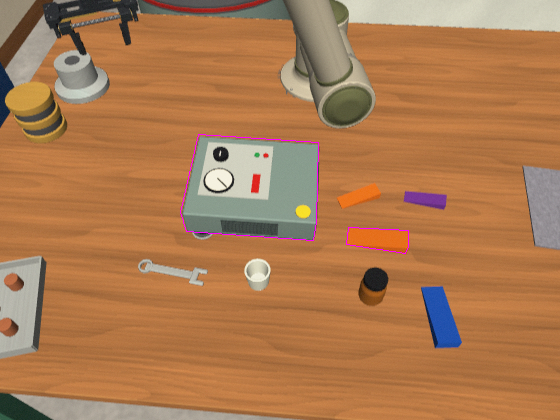

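The box and wedge outlines match the picture, so the short foot is at about (567.5, -17) and the stand yaw is about 0.015. The wedge's present line misses the foot by 16 mm, so I'll steer it by about 0.11 rad while pushing. The shut fingers give a 35 mm wide flat pusher. First I need a helper that converts world poses to jog rows.

```bash
cat >> h.py <<'E'
def rows(targets,start=None):
    """targets: list of (x,y,z,xyaw) tool straight down; rows relative to the start pose (measured if None)"""
    o=arm.get_obs()
    def Rm(y): return R.from_matrix(np.array([[np.cos(y),np.sin(y),0],[np.sin(y),-np.cos(y),0],[0,0,-1]]))
    if start is None: p,r=np.array(o["tool_pos"]),R.from_rotvec(o["eef_rot"])
    else: p,r=np.array(start[:3]),Rm(start[3])
    for t in targets:
        s=r.inv().apply(np.array(t[:3])-p)/1000; w=(r.inv()*Rm(t[3])).as_rotvec()/(np.pi/4)
        print([s.round(4).tolist(),w.round(3).tolist()])
def st():
    o=arm.get_obs();x=R.from_rotvec(o["eef_rot"]).as_matrix();print("t",round(o["clock"],2),"pos",o["tool_pos"].round(1),"yaw",round(np.arctan2(x[1,0],x[0,0]),4),"zax",x[:,2].round(3),"F",o["wrist_force"].round(1),"gap",round(o["finger_gap"],3),"q",o["joint_positions"].round(2))
E
python3 - <<'E'
from h import *
st();rows([(579,242,150,1.466)],(248,-490.9,238.7,.467))
E
```

```text
t 1.2 pos [ 248.  -490.9  238.7] yaw 0.4678 zax [ 0.  0. -1.] F [-0.1  0.1  0.1] gap 1.001 q [-1.32  0.38  1.3   0.    1.46 -0.22]
[[0.6255, -0.5054, 0.0887], [0.0, 0.0, -1.272]]
```

Emit:
jog_arm --increments '[[[0.6255,-0.5054,0],[0,0,-1],0],[[0.6255,-0.5054,0],[0,0,-1],0],[[0.6255,-0.5054,0],[0,0,-1],0],[[0.6255,-0.5054,0],[0,0,-1],0],[[0.6255,-0.5054,0],[0,0,-1],0],[[0.6255,-0.5054,0],[0,0,-1],0],[[0.6255,-0.5054,0],[0,0,-1],0],[[0.6255,-0.5054,0],[0,0,-1],0],[[0.6255,-0.5054,0],[0,0,-1],0],[[0.6255,-0.5054,0],[0,0,-1],0]]'

```text
clock: 2.03
tool_pos: [419.6, -109.0, 239.0]
eef_rot: [2.544, 1.842, 0.0]
wrist_force: [1.3, -0.4, -0.5]
finger_gap: 0.267
```

```bash
python3 -c "
from h import *
st();rows([(579,242,150,1.466)])"
```

```text
t 2.03 pos [ 419.6 -109.   239. ] yaw 1.253 zax [ 0.001 -0.    -1.   ] F [ 1.3 -0.4 -0.5] gap 0.267 q [-0.53  0.17  1.59 -0.    1.37 -0.21]
[[0.3833, 0.0417, 0.089], [0.001, 0.0, -0.271]]
```

Emit:
jog_arm --increments '[[[0.383,0.042,0.08],[0,0,-0.27],0],[[0.383,0.042,0.08],[0,0,-0.27],0],[[0.383,0.042,0.08],[0,0,-0.27],0],[[0.383,0.042,0.08],[0,0,-0.27],0],[[0.383,0.042,0.08],[0,0,-0.27],0],[[0.383,0.042,0.08],[0,0,-0.27],0],[[0.383,0.042,0.08],[0,0,-0.27],0],[[0.383,0.042,0.08],[0,0,-0.27],0],[[0.383,0.042,0.08],[0,0,-0.27],0],[[0.383,0.042,0.08],[0,0,-0.27],0]]'

```text
clock: 2.87
tool_pos: [579.2, 243.7, 157.1]
eef_rot: [-2.332, -2.104, 0.001]
wrist_force: [-0.7, -0.4, -0.2]
finger_gap: 0.004
```

Emit:
jog_arm --increments '[[[0,0,0],[0,0,0],0],[[0,0,0],[0,0,0],0],[[0,0,0],[0,0,0],0]]'

```text
clock: 3.12
tool_pos: [578.5, 238.9, 159.0]
eef_rot: [2.336, 2.101, -0.0]
wrist_force: [0.6, 1.6, 0.7]
finger_gap: 0.003
```

```bash
python3 -c "
from h import *
st();rows([(579,242,60,1.466),(579,242,12,1.466)])"
```

```text
t 3.12 pos [578.5 238.9 159. ] yaw 1.4648 zax [-0. -0. -1.] F [0.6 1.6 0.7] gap 0.003 q [ 0.2   0.57  1.2  -0.    1.37  0.31]
[[0.0032, 0.0002, 0.099], [-0.0, 0.0, -0.002]]
[[0.0032, 0.0002, 0.147], [-0.0, 0.0, -0.002]]
```

Emit:
jog_arm --increments '[[[0.008,0,0.04],[0,0,0],0],[[0.008,0,0.08],[0,0,0],0],[[0.008,0,0.11],[0,0,0],0],[[0.008,0,0.13],[0,0,0],0],[[0.008,0,0.14],[0,0,0],0],[[0.008,0,0.146],[0,0,0],0],[[0.008,0,0.146],[0,0,0],0],[[0.008,0,0.146],[0,0,0],0]]'

```text
clock: 3.78
tool_pos: [580.3, 247.4, 14.2]
eef_rot: [2.335, 2.1, 0.003]
wrist_force: [0.2, -0.6, 0.7]
finger_gap: 0.007
```

Run:
```python
from h import *
st()
ims={}
for c in("scene","top"):
    ims[c]=arm.camera(c);cv2.imwrite(f"pics/{c}1.png",ims[c][:,:,::-1])
print(fitwedge({"scene":ims["scene"]},{"scene":(379,240)},[569.7,153.6,-1.676]))
# plan: unicycle
foot=np.array([567.5,-17.])
def path(w,d_arc,delta,ds):
    x,y,t=w;s=0;out=[]
    while True:
        st_=min(ds,1)
        n=0
        for _ in range(int(ds)):
            t+= (delta/d_arc if s<d_arc else 0); x+=np.cos(t);y+=np.sin(t);s+=1
        out.append((x,y,t))
        tip=np.array([x,y])+65*np.array([np.cos(t),np.sin(t)])
        if (tip-foot)@[np.cos(t),np.sin(t)]>34: return out
from scipy.optimize import brentq
w0=[569.7,153.6,-1.676]
lat=lambda d:(lambda q:(foot-[q[0],q[1]])@[-np.sin(q[2]),np.cos(q[2])])(path(w0,60,d,1)[-1])
d=brentq(lat,0,.3);print("delta",d)
P=path(w0,60,d,10)
tp=[(569.7-74*np.cos(-1.676),153.6-74*np.sin(-1.676),12,-1.676+np.pi)]+[(x-74*np.cos(t),y-74*np.sin(t),12,t+np.pi) for x,y,t in P]
for q in tp:print(np.round(q,3))
print();rows(tp)
```

```text
t 3.78 pos [580.3 247.4  14.2] yaw 1.4647 zax [ 0.002  0.    -1.   ] F [ 0.2 -0.6  0.7] gap 0.007 q [0.22 0.74 1.34 0.   1.06 0.32]
(array([570.02624857, 153.67841742,  -1.67217285,   0.        ,
         0.        ]), np.float64(0.37804882094590614))
delta 0.11158356980501953
[577.471 227.191  12.      1.466]
[575.153 217.368  12.      1.484]
[573.017 207.503  12.      1.503]
[571.066 197.601  12.      1.521]
[569.299 187.664  12.      1.54 ]
[567.718 177.696  12.      1.559]
[566.322 167.7    12.      1.577]
[566.385 157.7    12.      1.577]
[566.449 147.7    12.      1.577]
[566.513 137.701  12.      1.577]
[566.577 127.701  12.      1.577]
[566.641 117.701  12.      1.577]
[566.704 107.701  12.      1.577]
[566.768  97.701  12.      1.577]
[566.832  87.702  12.      1.577]

[[-0.0207, -0.0007, 0.0024], [0.003, -0.001, -0.001]]
[[-0.0307, -0.002, 0.0024], [0.003, -0.001, -0.024]]
[[-0.0407, -0.003, 0.0023], [0.003, -0.001, -0.048]]
[[-0.0508, -0.0039, 0.0023], [0.003, -0.001, -0.072]]
[[-0.0608, -0.0046, 0.0023], [0.003, -0.001, -0.095]]
[[-0.0709, -0.0052, 0.0023], [0.003, -0.001, -0.119]]
[[-0.081, -0.0055, 0.0023], [0.003, -0.001, -0.143]]
[[-0.0909, -0.0044, 0.0023], [0.003, -0.001, -0.143]]
[[-0.1009, -0.0033, 0.0023], [0.003, -0.001, -0.143]]
[[-0.1108, -0.0021, 0.0023], [0.003, -0.001, -0.143]]
[[-0.1208, -0.001, 0.0023], [0.003, -0.001, -0.143]]
[[-0.1307, 0.0001, 0.0023], [0.003, -0.001, -0.143]]
[[-0.1406, 0.0012, 0.0023], [0.003, -0.001, -0.143]]
[[-0.1506, 0.0023, 0.0023], [0.003, -0.001, -0.143]]
[[-0.1605, 0.0035, 0.0023], [0.003, -0.001, -0.143]]
```

View pics/scene1.png

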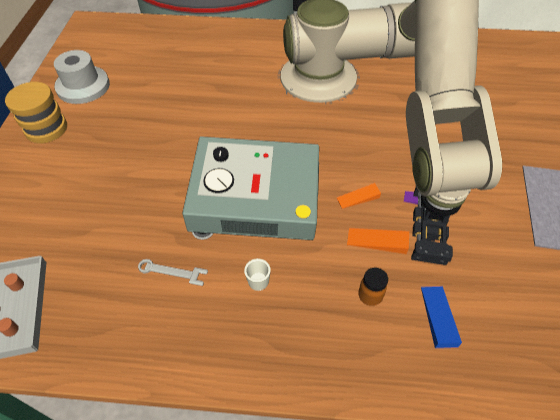

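The fingers stand behind the butt near (430,245), square to it, and the jar at (373,285) is clear of the path. I push the curved part first.

Emit:
jog_arm --increments '[[[-0.01,0,0.002],[0,0,0],0],[[-0.016,0,0.002],[0,0,0],0],[[-0.021,-0.001,0.002],[0,0,0],0],[[-0.026,-0.0014,0.002],[0,0,-0.012],0],[[-0.031,-0.002,0.002],[0,0,-0.024],0],[[-0.036,-0.0025,0.002],[0,0,-0.036],0],[[-0.041,-0.003,0.002],[0,0,-0.048],0],[[-0.046,-0.0035,0.002],[0,0,-0.06],0],[[-0.051,-0.004,0.002],[0,0,-0.072],0],[[-0.051,-0.004,0.002],[0,0,-0.072],0]]'

```text
clock: 4.72
tool_pos: [570.0, 196.4, 10.7]
eef_rot: [-2.275, -2.166, 0.001]
wrist_force: [-1.3, 0.1, -0.7]
finger_gap: 0.006
```

```bash
cat > chk.py <<'E'
from h import *
import sys
n,p0=sys.argv[1],[float(v) for v in sys.argv[2:5]]
st()
ims={}
for c in("scene","top"):
    ims[c]=arm.camera(c);cv2.imwrite(f"pics/{c}{n}.png",ims[c][:,:,::-1])
for c in ims:
    k=arm.calibration(c);near=proj(k,[p0[0],p0[1],8])[0]
    m=blob(ims[c],(5,180,120),(14,255,255),near)
    x,e=fitwedge({c:ims[c]},{c:near},p0);t=x[2];h=np.array([np.cos(t),np.sin(t)])
    f=np.array([567.5,-17]);tip=x[:2]+65*h
    print(c,"area",cv2.contourArea(m),"wedge",x[:3].round(3),"err",round(e,2),"tip past foot",round((tip-f)@h,1),"lat of foot",round((f-x[:2])@[-h[1],h[0]],1))
E
python3 chk.py 2 568.5 133 -1.62
```

```text
t 4.72 pos [570.  196.4  10.7] yaw 1.5219 zax [-0. -0. -1.] F [-1.3  0.1 -0.7] gap 0.006 q [ 0.14  0.71  1.43 -0.    1.    0.18]
scene area 1104.5 wedge [566.875 116.076  -1.616] err 0.93 tip past foot -67.9 lat of foot 6.6
top area 1219.0 wedge [566.016 117.801  -1.625] err 0.85 tip past foot -69.5 lat of foot 8.8
```

Run:
```python
from h import *
for c,(a,b,x,y) in {"scene":(150,320,260,480),"top":(150,320,110,340)}.items():
    im=cv2.imread(f"pics/{c}2.png");k=arm.calibration(c)
    t=1.5219-np.pi;w=[570+74*np.cos(t),196.4+74*np.sin(t),t]
    if c=="top":print(w)
    z=cv2.resize(im[a:b,x:y],None,fx=3,fy=3,interpolation=cv2.INTER_CUBIC)
    cv2.polylines(z,[((proj(k,wpts(w)[i])+.5-[x,y])*3).astype(np.int32) for i in range(0)]+[cv2.convexHull(((proj(k,wpts(w))+.5-[x,y])*3).astype(np.float32)).astype(np.int32)],True,(255,0,255),1)
    cv2.imwrite(f"pics/{c}2z.png",z)
```

```text
[np.float64(566.3831134586188), np.float64(122.48844385519423), -1.619692653589793]
```

View pics/scene2z.png

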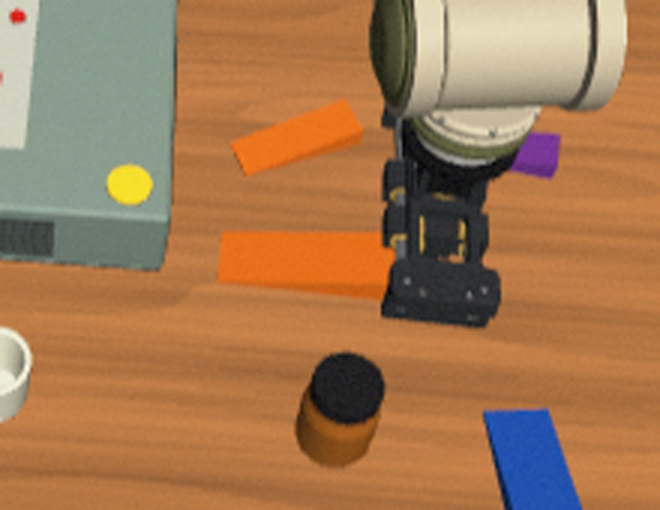

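View pics/top2z.png

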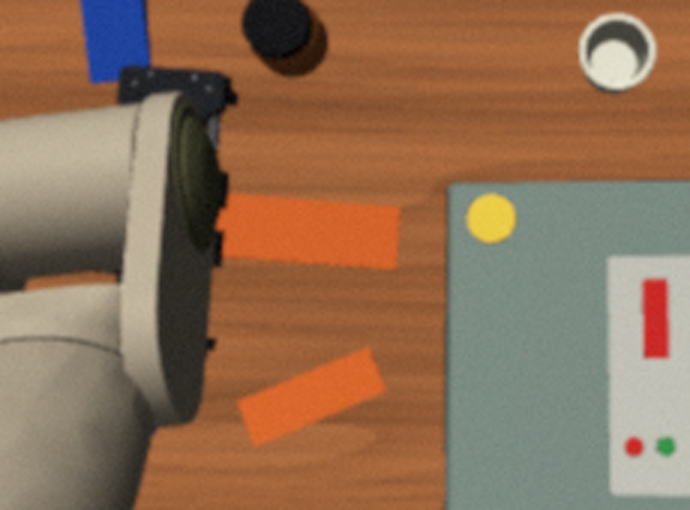

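```bash
cat > edge.py <<'E'
from h import *
import sys
def tipfit(n,w0):
    """fit ignoring the occluded butt: image-contour points on the front 70 mm only"""
    out={}
    for c in("scene","top"):
        im=cv2.imread(f"pics/{c}{n}.png")[:,:,::-1].copy();k=arm.calibration(c)
        con=blob(im,(5,180,120),(14,255,255),proj(k,[w0[0],w0[1],8])[0])
        # keep points whose bench ray is in front of local x>-25
        h=np.array([np.cos(w0[2]),np.sin(w0[2])])
        keep=[q for q in con if (ray(k,q,5)[:2]-w0[:2])@h>-25]
        def res(p):
            H=cv2.convexHull(proj(k,wpts(p)).astype(np.float32))
            return [cv2.pointPolygonTest(H,(float(x),float(y)),True)-.3 for x,y in keep]
        f=least_squares(res,w0,loss="soft_l1",diff_step=1e-3,x_scale=[10,10,.1])
        x=f.x;h=np.array([np.cos(x[2]),np.sin(x[2])]);ft=np.array([567.5,-17]);tip=x[:2]+65*h
        print(c,x.round(3),round(np.sqrt(np.mean(np.square(res(x)))),2),"tip",tip.round(1),"past",round((tip-ft)@h,1),"lat",round((ft-x[:2])@[-h[1],h[0]],1))
if __name__=="__main__": tipfit(sys.argv[1],[float(v) for v in sys.argv[2:5]])
E
python3 edge.py 2 566.4 122.5 -1.62
```

```text
scene [566.862 120.164  -1.613] 0.29 tip [564.1  55.2] past -72.0 lat 6.4
top [566.093 119.965  -1.624] 0.35 tip [562.6  55.1] past -71.7 lat 8.7
```

```bash
cat > plan.py <<'E'
from h import *
import sys
from scipy.optimize import brentq
w0=[float(v) for v in sys.argv[1:4]];arc=float(sys.argv[4]);ds=float(sys.argv[5]);B=float(sys.argv[6])
foot=np.array([567.5,-17.])
def path(d,ds):
    x,y,t=w0;s=0;out=[]
    while 1:
        for _ in range(int(ds)):
            t+=d/arc if s<arc else 0;x+=np.cos(t);y+=np.sin(t);s+=1
        out.append((x,y,t))
        if (np.array([x,y])-foot)@[np.cos(t),np.sin(t)]+65>33.9:return out
lat=lambda d:(lambda q:(foot-q[:2])@[-np.sin(q[2]),np.cos(q[2])])(np.array(path(d,1)[-1]))
d=brentq(lat,-.3,.3);P=path(d,ds);print("delta",d,"final",P[-1])
st();rows([(x-B*np.cos(t),y-B*np.sin(t),12,t+np.pi) for x,y,t in P])
E
python3 plan.py 566.5 120.1 -1.618 30 6 76
```

```text
delta 0.06094065379924914 final (np.float64(567.1000130171866), np.float64(12.115701224102175), -1.5570593462007538)
t 4.82 pos [570.1 197.1  10.7] yaw 1.5215 zax [-0. -0. -1.] F [-0.4  0.1 -1.1] gap 0.003 q [ 0.14  0.71  1.43 -0.    1.    0.19]
[[-0.0071, -0.0008, -0.0013], [-0.0, 0.0, -0.018]]
[[-0.0131, -0.0016, -0.0013], [-0.0, 0.0, -0.034]]
[[-0.0191, -0.0023, -0.0013], [-0.0, 0.0, -0.049]]
[[-0.0252, -0.003, -0.0013], [-0.0, 0.0, -0.065]]
[[-0.0312, -0.0036, -0.0013], [-0.001, 0.0, -0.08]]
[[-0.0372, -0.0032, -0.0013], [-0.001, 0.0, -0.08]]
[[-0.0432, -0.0028, -0.0013], [-0.001, 0.0, -0.08]]
[[-0.0492, -0.0024, -0.0013], [-0.001, 0.0, -0.08]]
[[-0.0551, -0.0021, -0.0013], [-0.001, 0.0, -0.08]]
[[-0.0611, -0.0017, -0.0013], [-0.001, 0.0, -0.08]]
[[-0.0671, -0.0013, -0.0013], [-0.001, 0.0, -0.08]]
[[-0.0731, -0.0009, -0.0013], [-0.001, 0.0, -0.08]]
[[-0.0791, -0.0006, -0.0013], [-0.001, 0.0, -0.08]]
[[-0.0851, -0.0002, -0.0013], [-0.001, 0.0, -0.08]]
[[-0.0911, 0.0002, -0.0013], [-0.001, 0.0, -0.08]]
[[-0.0971, 0.0006, -0.0013], [-0.001, 0.0, -0.08]]
[[-0.1031, 0.001, -0.0013], [-0.001, 0.0, -0.08]]
[[-0.109, 0.0013, -0.0013], [-0.001, 0.0, -0.08]]
```

Emit:
jog_arm --increments '[[[-0.007,-0.0008,-0.0015],[0,0,-0.018],0],[[-0.013,-0.0016,-0.0015],[0,0,-0.034],0],[[-0.019,-0.0023,-0.0015],[0,0,-0.049],0],[[-0.025,-0.003,-0.0015],[0,0,-0.065],0],[[-0.031,-0.0035,-0.0015],[0,0,-0.08],0],[[-0.037,-0.0032,-0.0015],[0,0,-0.08],0],[[-0.043,-0.0028,-0.0015],[0,0,-0.08],0],[[-0.047,-0.0025,-0.0015],[0,0,-0.08],0],[[-0.05,-0.0024,-0.0015],[0,0,-0.08],0],[[-0.05,-0.0024,-0.0015],[0,0,-0.08],0]]'

```text
clock: 5.65
tool_pos: [565.4, 146.9, 12.2]
eef_rot: [2.207, 2.236, -0.0]
wrist_force: [-0.1, -0.3, -0.1]
finger_gap: 0.001
```

```bash
python3 chk.py 3 566.5 70 -1.56; python3 edge.py 3 566.5 70 -1.56
```

```text
t 5.65 pos [565.4 146.9  12.2] yaw 1.584 zax [-0. -0. -1.] F [-0.1 -0.3 -0.1] gap 0.001 q [ 0.05  0.69  1.48 -0.    0.97  0.04]
scene area 1019.5 wedge [567.487  62.359  -1.564] err 1.83 tip past foot -14.4 lat of foot -0.5
top area 941.0 wedge [566.462  86.194  -1.574] err 2.38 tip past foot -38.2 lat of foot 1.4
scene [566.835  77.502  -1.563] 1.0 tip [567.4  12.5] past -29.5 lat -0.1
top [566.637  86.187  -1.578] 0.4 tip [566.2  21.2] past -38.2 lat 1.6
```

View pics/scene3.png

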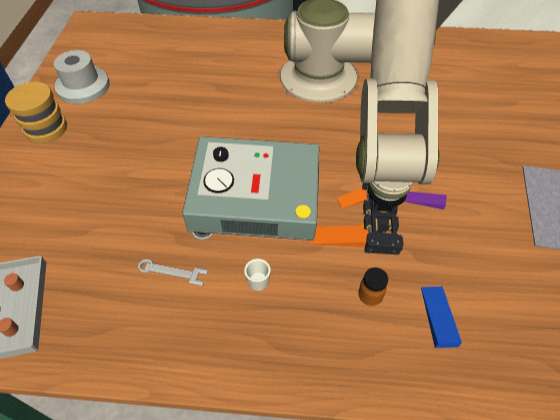

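View pics/top3.png

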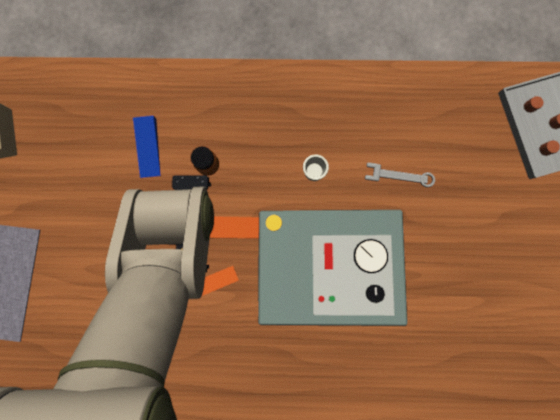

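The wedge is entering under the case, centred to about 1 mm; the tip is about 23 mm short of the foot by the tool's position. I keep pushing straight, in smaller steps.

Emit:
jog_arm --increments '[[[-0.005,0,0],[0,0,0],0],[[-0.01,0,0],[0,0,0],0],[[-0.015,0,0],[0,0,0],0],[[-0.02,0,0],[0,0,0],0],[[-0.025,0,0],[0,0,0],0],[[-0.029,0,0],[0,0,0],0],[[-0.033,0,0],[0,0,0],0],[[-0.037,0,0],[0,0,0],0],[[-0.04,0,0],[0,0,0],0],[[-0.04,0,0],[0,0,0],0]]'

```text
clock: 6.58
tool_pos: [565.8, 107.4, 12.2]
eef_rot: [-2.206, -2.236, -0.001]
wrist_force: [0.0, 2.6, 0.0]
finger_gap: 0.008
```

```bash
cat > sc.py <<'E'
from h import *
import sys
n=sys.argv[1];st();ims={}
for c in("scene","top"):
    ims[c]=arm.camera(c);cv2.imwrite(f"pics/{c}{n}.png",ims[c][:,:,::-1])
    k=arm.calibration(c)
    m=blob(ims[c],(22,150,150),(35,255,255),{"top":(273,222),"scene":(303,212)}[c])
    T=[proj(k,stand_T([485,-128.8,.0198],r)([[85,110,104]]))[0].round(1).tolist() for r in(.058,0)]
    print(c,"pad px",m.mean(0).round(2),"model tilted/level",T)
E
python3 sc.py 4
```

```text
t 6.58 pos [565.8 107.4  12.2] yaw 1.5841 zax [-0.     0.001 -1.   ] F [0.  2.6 0. ] gap 0.008 q [-0.02  0.68  1.51  0.    0.96 -0.03]
scene pad px [301.78 208.78] model tilted/level [[302.6, 210.2], [301.4, 206.4]]
top pad px [274.14 223.52] model tilted/level [[273.3, 222.4], [274.6, 224.0]]
```

The pad has shifted about 60% of the way to its level position, so the foot is rising. I continue gently.

Emit:
jog_arm --increments '[[[-0.002,0,0],[0,0,0],0],[[-0.004,0,0],[0,0,0],0],[[-0.006,0,0],[0,0,0],0],[[-0.008,0,0],[0,0,0],0],[[-0.01,0,0],[0,0,0],0],[[-0.012,0,0],[0,0,0],0],[[-0.014,0,0],[0,0,0],0],[[-0.014,0,0],[0,0,0],0]]'

```text
clock: 7.35
tool_pos: [566.0, 93.7, 12.2]
eef_rot: [-2.206, -2.236, -0.001]
wrist_force: [0.8, 3.5, -0.4]
finger_gap: 0.008
```

```bash
python3 sc.py 5
```

```text
t 7.35 pos [566.   93.7  12.2] yaw 1.5845 zax [-0.     0.001 -1.   ] F [ 0.8  3.5 -0.4] gap 0.008 q [-0.04  0.67  1.51  0.    0.95 -0.06]
scene pad px [301.26 207.62] model tilted/level [[302.6, 210.2], [301.4, 206.4]]
top pad px [274.69 224.05] model tilted/level [[273.3, 222.4], [274.6, 224.0]]
```

Emit:
jog_arm --increments '[[[-0.001,0,0],[0,0,0],0],[[-0.002,0,0],[0,0,0],0],[[-0.003,0,0],[0,0,0],0],[[-0.003,0,0],[0,0,0],0]]'

```text
clock: 7.78
tool_pos: [566.0, 90.9, 12.2]
eef_rot: [-2.206, -2.236, -0.001]
wrist_force: [-0.4, 5.6, -1.1]
finger_gap: -0.0
```

Emit:
jog_arm --increments '[[[-0.001,0,0],[0,0,0],0],[[-0.001,0,0],[0,0,0],0]]'

```text
clock: 7.95
tool_pos: [566.0, 89.9, 12.2]
eef_rot: [-2.206, -2.236, -0.001]
wrist_force: [0.6, 5.9, -0.3]
finger_gap: 0.006
```

Emit:
jog_arm --increments '[[[-0.001,0,0],[0,0,0],0],[[-0.001,0,0],[0,0,0],0]]'

```text
clock: 8.12
tool_pos: [566.0, 88.9, 12.2]
eef_rot: [-2.206, -2.236, -0.001]
wrist_force: [0.2, 5.8, -1.2]
finger_gap: 0.007
```

```bash
python3 sc.py 6
```

```text
t 8.12 pos [566.   88.9  12.2] yaw 1.5846 zax [-0.     0.001 -1.   ] F [ 0.2  5.8 -1.2] gap 0.007 q [-0.05  0.67  1.52  0.    0.95 -0.07]
scene pad px [301.32 207.13] model tilted/level [[302.6, 210.2], [301.4, 206.4]]
top pad px [274.98 224.45] model tilted/level [[273.3, 222.4], [274.6, 224.0]]
```

Emit:
jog_arm --increments '[[[-0.001,0,0],[0,0,0],0],[[-0.001,0,0],[0,0,0],0]]'

```text
clock: 8.38
tool_pos: [566.1, 87.9, 12.2]
eef_rot: [-2.206, -2.236, -0.001]
wrist_force: [1.1, 5.0, -0.6]
finger_gap: 0.007
```

Emit:
jog_arm --increments '[[[-0.001,0,0],[0,0,0],0],[[-0.001,0,0],[0,0,0],0]]'

```text
clock: 8.55
tool_pos: [566.0, 87.4, 12.2]
eef_rot: [-2.205, -2.236, -0.001]
wrist_force: [-1.1, 9.0, -0.1]
finger_gap: 0.006
```

Emit:
jog_arm --increments '[[[-0.001,0,0],[0,0,0],0],[[-0.001,0,0],[0,0,0],0]]'

```text
clock: 8.72
tool_pos: [566.0, 87.0, 12.2]
eef_rot: [-2.205, -2.235, -0.003]
wrist_force: [-0.4, 12.6, -0.6]
finger_gap: 0.004
```

The push is stiffening at y≈87, the position expected for level. I push a little further to seat it.

Emit:
jog_arm --increments '[[[-0.001,0,0],[0,0,0],0],[[-0.001,0,0],[0,0,0],0]]'

```text
clock: 8.88
tool_pos: [565.9, 86.7, 12.2]
eef_rot: [-2.204, -2.235, -0.004]
wrist_force: [0.1, 16.5, -0.5]
finger_gap: 0.006
```

Emit:
jog_arm --increments '[[[-0.001,0,0],[0,0,0],0],[[-0.001,0,0],[0,0,0],0],[[-0.001,0,0],[0,0,0],0]]'

```text
clock: 9.13
tool_pos: [565.9, 86.4, 12.2]
eef_rot: [-2.204, -2.234, -0.005]
wrist_force: [0.1, 20.5, -0.4]
finger_gap: 0.005
```

```bash
python3 sc.py 7
```

```text
t 9.13 pos [565.9  86.4  12.2] yaw 1.5846 zax [-0.     0.005 -1.   ] F [ 0.1 20.5 -0.4] gap 0.005 q [-0.06  0.67  1.52  0.01  0.95 -0.07]
scene pad px [301.32 207.05] model tilted/level [[302.6, 210.2], [301.4, 206.4]]
top pad px [275.02 224.48] model tilted/level [[273.3, 222.4], [274.6, 224.0]]
```

The force rises (20 N) while the pad has stopped moving, so the case is against its stop. I back off, rise, and measure the pad at z = 104.

Emit:
jog_arm --increments '[[[0.008,0,0],[0,0,0],0],[[0.018,0,0],[0,0,0],0],[[0.03,0,0],[0,0,0],0],[[0.04,0,-0.02],[0,0,0],0],[[0.04,0,-0.05],[0,0,0],0],[[0.04,0,-0.09],[0,0,0],0],[[0.04,0,-0.13],[0,0,0],0],[[0.04,0,-0.16],[0,0,0],0],[[0.04,0,-0.16],[0,0,0],0],[[0.04,0,-0.16],[0,0,0],0]]'

```text
clock: 10.07
tool_pos: [566.1, 123.9, 173.6]
eef_rot: [2.204, 2.235, 0.003]
wrist_force: [-0.1, 0.6, 0.6]
finger_gap: 0.006
```

```bash
python3 sc.py 8
python3 - <<'E'
from h import *
for c,p in(("scene",None),("top",None)):
    im=cv2.imread(f"pics/{c}8.png")[:,:,::-1].copy();k=arm.calibration(c)
    m=blob(im,(22,150,150),(35,255,255),{"top":(273,222),"scene":(303,212)}[c]).mean(0)
    print(c,"pad@104",ray(k,m+.5*0,104).round(1))
ims={c:cv2.imread(f"pics/{c}8.png")[:,:,::-1].copy() for c in("scene",)}
for r in (0.,.01,.03,.058):
    x,e,_,_=fitstand(ims,[485,-128.8,.015],r);print(r,x.round(3),round(e,2))
print([d for d in arm.spot_point("scene","pad")][:1])
rows([(567.5,-17,150,1.571)])
E
```

```text
t 10.07 pos [566.1 123.9 173.6] yaw 1.5848 zax [ 0.003 -0.    -1.   ] F [-0.1  0.6  0.6] gap 0.006 q [ 0.01  0.48  1.32 -0.    1.33 -0.  ]
scene pad px [301.16 207.16] model tilted/level [[302.6, 210.2], [301.4, 206.4]]
top pad px [275.05 224.45] model tilted/level [[273.3, 222.4], [274.6, 224.0]]
scene pad@104 [569.7 -17.5 104. ]
top pad@104 [567. -18. 104.]
0.0 [ 4.83586e+02 -1.28564e+02  1.50000e-02] 1.63
0.01 [ 4.83063e+02 -1.28996e+02  1.70000e-02] 1.74
0.03 [ 4.81812e+02 -1.30025e+02  2.30000e-02] 1.99
0.058 [ 4.79796e+02 -1.31604e+02  3.50000e-02] 2.37
[{'pixel': [259.6, 280.6], 'score': 0.67}]
[[-0.1407, 0.0006, 0.0206], [-0.004, 0.0, 0.017]]
```

View pics/scene8.png

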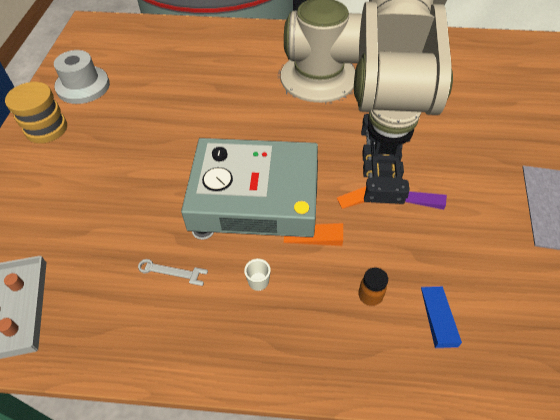

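The view shows the wedge under the case's near corner at (315,235) and the case level. The pad at (301,207) gives (568.3, -17.7) at z = 104, in agreement across both cameras. The jar, crucible and spanner are where they were. Next I move over the pad and press.

Emit:
jog_arm --increments '[[[-0.03,0.0014,0],[0,0,0],0],[[-0.06,0.0014,0],[0,0,0],0],[[-0.09,0.0014,0],[0,0,0],0],[[-0.12,0.0014,0.01],[0,0,0],0],[[-0.1415,0.0014,0.03],[0,0,0],0],[[-0.1415,0.0014,0.05],[0,0,0],0],[[-0.1415,0.0014,0.06],[0,0,0],0],[[-0.1415,0.0014,0.06],[0,0,0],0],[[-0.1415,0.0014,0.06],[0,0,0],0]]'

```text
clock: 10.97
tool_pos: [568.9, -17.3, 111.7]
eef_rot: [-2.204, -2.236, 0.001]
wrist_force: [-0.1, -1.1, 1.2]
finger_gap: 0.005
```

Emit:
jog_arm --increments '[[[0,0,0.002],[0,0,0],0],[[0,0,0.004],[0,0,0],0],[[0,0,0.006],[0,0,0],0],[[0,0,0.007],[0,0,0],0],[[0,0,0.008],[0,0,0],0],[[0,0,0.008],[0,0,0],0]]'

```text
clock: 11.47
tool_pos: [569.1, -17.8, 104.5]
eef_rot: [2.206, 2.237, 0.0]
wrist_force: [-0.1, 0.3, 0.1]
finger_gap: 0.007
```

Emit:
jog_arm --increments '[[[0,0,0.001],[0,0,0],0],[[0,0,0.002],[0,0,0],0],[[0,0,0.002],[0,0,0],0]]'

```text
clock: 11.72
tool_pos: [569.2, -17.8, 104.3]
eef_rot: [2.205, 2.236, 0.002]
wrist_force: [-4.6, 1.1, 16.5]
finger_gap: 0.001
```

Emit:
jog_arm --increments '[[[0,0,0.001],[0,0,0],0],[[0,0,0.001],[0,0,0],0]]'

```text
clock: 11.88
tool_pos: [569.3, -17.8, 104.2]
eef_rot: [2.204, 2.235, 0.002]
wrist_force: [-7.8, 2.5, 24.9]
finger_gap: 0.002
```

Emit:
jog_arm --increments '[[[0,0,0.001],[0,0,0],0],[[0,0,0.001],[0,0,0],0]]'

```text
clock: 12.05
tool_pos: [569.3, -17.7, 104.1]
eef_rot: [2.203, 2.235, 0.003]
wrist_force: [-10.5, 2.8, 31.4]
finger_gap: 0.005
```

The pad's height is 104.2 and it barely yields under 31 N. I hold briefly, check, then lift clear.

Emit:
jog_arm --increments '[[[0,0,0.0005],[0,0,0],0],[[0,0,0.0005],[0,0,0],0],[[0,0,0.0005],[0,0,0],0],[[0,0,0.0005],[0,0,0],0],[[0,0,0.0005],[0,0,0],0],[[0,0,0.0005],[0,0,0],0]]'

```text
clock: 12.55
tool_pos: [569.3, -17.7, 104.0]
eef_rot: [2.203, 2.235, 0.003]
wrist_force: [-12.0, 2.4, 35.0]
finger_gap: 0.01
```

Emit:
jog_arm --increments '[[[0,0,-0.003],[0,0,0],0],[[0,0,-0.008],[0,0,0],0],[[0,0,-0.02],[0,0,0],0],[[0,0,-0.05],[0,0,0],0],[[0,0,-0.09],[0,0,0],0],[[0.04,0,-0.12],[0,0,0],0],[[0.08,0,-0.12],[0,0,0],0],[[0.12,-0.03,-0.12],[0,0,0],0],[[0.15,-0.06,-0.12],[0,0,0],0],[[0.15,-0.06,-0.12],[0,0,0],0]]'

```text
clock: 13.38
tool_pos: [503.8, 134.6, 219.9]
eef_rot: [-2.201, -2.239, 0.001]
wrist_force: [0.3, 0.4, -0.4]
finger_gap: 0.007
```

Emit:
jog_arm --increments '[[[0.04,-0.02,0],[0,0,0],0],[[0.08,-0.04,0],[0,0,0],0],[[0.1,-0.06,0],[0,0,0],0],[[0.1,-0.06,0],[0,0,0],0],[[0.1,-0.06,0],[0,0,0],0],[[0.1,-0.06,0],[0,0,0],0]]'

```text
clock: 13.88
tool_pos: [446.2, 229.9, 219.8]
eef_rot: [2.206, 2.236, 0.0]
wrist_force: [-0.0, -0.2, -0.6]
finger_gap: 0.006
```

```bash
python3 sc.py 9
```

```text
t 13.88 pos [446.2 229.9 219.8] yaw 1.5845 zax [ 0. -0. -1.] F [-0.  -0.2 -0.6] gap 0.006 q [ 0.24  0.31  1.46 -0.    1.37  0.23]
scene pad px [301.32 207.03] model tilted/level [[302.6, 210.2], [301.4, 206.4]]
top pad px [275.05 224.45] model tilted/level [[273.3, 222.4], [274.6, 224.0]]
```

View pics/scene9.png

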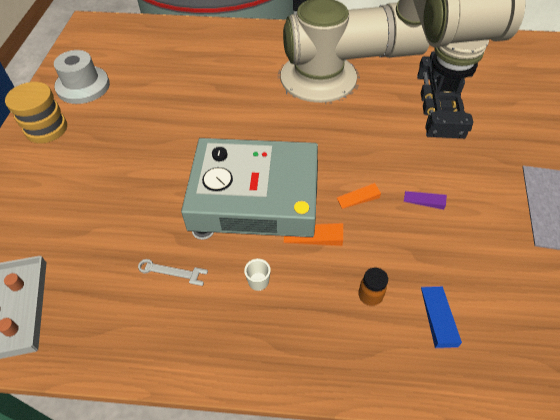

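View pics/top9.png

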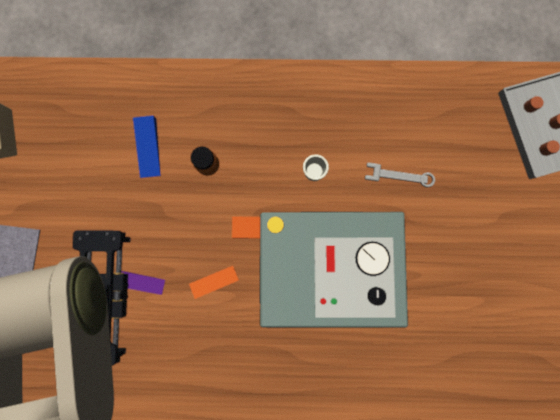

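Both views show the wedge under the yellow-pad corner, at (315,235) in the scene view and (245,227) from the top. The pad hasn't moved since the press, the bystanders and look-alikes are in place, and the arm is clear. I'm handing the job in.

```bash
python3 -c "
from rig import arm
print(arm.job_done())"
```

```text
the job is handed in; nothing more can be done
None
```

I pushed the large orange wedge along the bench, thin end first, under the short foot until the case stood level. I then pressed on the yellow pad, moved clear, and handed the job in at about 14 s.

- **Wedge:** I turned it by about 0.11 rad while pushing, because its first line missed the foot by 16 mm. At the last check before it went under the foot it was centred to within about 2 mm. The push then ran at 3–6 N and rose sharply to 20 N while the pad stopped moving, so the case was against its stop.
- **Press:** The pad met the fingertips at about 104 mm, its level height. It gave only about 0.3 mm under a 35 N press, with about 12 N of sideways force showing on the wrist. I pressed with both fingers shut together.
- **Last pictures:** The pad was within 0.2 px of where it was before the press in both views. The wedge was still under the foot, the robot touched nothing, and the jar, crucible and spanner looked unmoved.
- **Checks that failed or disagreed:**
  - Once the gripper or case hid part of the wedge, the image fits disagreed on its position by up to about 24 mm, so I used the tool's position and the force instead.
  - The case-outline fits were loose (1.6–3.7 px), and the fits that left the tilt free wrongly gave level from the start. Level therefore rests on the pad position and the forces.
  - The network's last pad report was wrong (it pointed at the crucible) and I ignored it.

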